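# Push the stuck piston out of the coffee press tube

## Robot

A 7-joint arm with a two-finger parallel gripper is mounted at the origin on the work surface. World frame = base frame: x ahead of the robot, y to its left, z up, the work surface at z = 0. Lengths are in m, angles in rad, forces in N, time in s.
With the tool pointing down it reaches from about 0.4 to 0.875 m from the base axis. Payload 19.3 kg.
Tool frame: the origin (TCP) lies midway between the tips of the shut fingers; the grasp point (between the pads) lies 19 mm behind it (bot.pinch_z is the distance from the TCP to the grasp point, in m); z points along the fingers, y is the line along which they close (so a half turn about z gives the same grasp; the last joint's range is limited). The gripper opens to 85 mm and grips with 20 to 120 N. Pads are 22 mm wide; open, the fingers measure 114 mm over their backs; the gripper's body (76 mm by 85 mm) begins 54 mm behind the grasp point. The pads swing forward as they close: fully open they stand 13 mm farther back than shut.
Start: joints at [-1.34, 0.521, -0.036, 1.599, 0.021, 1.021, -0.113], TCP at [0.185, 0.597, 0.231] pointing down, gripper open.
Joint ranges: [-2.91, 2.91], [-0.3, 2.13], [-1.5, 1.42], [0.17, 2.43], [-1.26, 4.41], [0.16, 1.93], [-2.52, 2.52]. Speed limits (rad/s): [1.89, 1.89, 2.39, 2.39, 3.01, 3.01, 3.01].

## Interface

Orientations are given as [roll, pitch, yaw] about the fixed x, y, z axes, in that order (R = Rz(yaw) Ry(pitch) Rx(roll)).
In Python, from workcell import observe, viewer, bot gives the robot as it stands. The module is installed in compiled form; this text tells all that it offers.
- The arm moves only by the tool play_rows, never from a script. Its argument "motion" is a list of rows, each a list of 7 numbers: the shift along the tool's x, y, z in cm, then the turn, a rotation vector about the tool's x, y, z in rad, then the opening, from -1 (shut) to 1 (fully open), so that 0 is half open. A call has exactly 5 rows; each row is the pose to reach, as a shift and turn from the pose commanded when the call began, along the tool's axes at that moment; what a row does not reach only later rows make up. A row lasts 1/10 s, in which the tool goes at most 50 mm and 8.59 degrees, less where a joint would pass 70% of its speed; a pose out of reach is approached as far as the arm can. A call with a gripper value outside its range is refused whole. The fingers move at their own pace and stop on an object; "squeeze" is the grip in N (left out, the last holds). Time passes only in rows, so rows that repeat a pose let the fingers close, or fill a call up. It gives the time, the measured TCP pose, the force, the opening and the grip force at its end, in the units of the state.
- observe(): the state, without advancing time (a new reading comes with each control period).
- viewer.grab_frame(name): name is "scene" or "side" or "wrist"; returns (picture, depth): 400x640x3 uint8, red, green, blue; 400x640 float32, m along the optical axis (not along the pixel's ray), 0 where there is no reading.
- viewer.camera_info(name): a dict with "fx", "fy", "cx", "cy" (pixels), "k1" (the pictures are not rectified: a ray, as slopes to the right and down, at radius r is drawn at 1 + k1 r^2 times it, then the intrinsics apply), "R" (3x3) and "t" (3): a world point X has camera coordinates R X + t. Camera axes: x right, y down, z forward; pixel columns grow to the right and rows downward; lengths in m; the calibration is good to about 2 mm. A picture is of the moment at which its call begins: read the wrist's pose just before it. camera_info takes no time and is no camera call; for the wrist camera it gives the pose at the moment of the call.
- bot.job_done(): hands the job in; it is judged then, once.
The state is a dict: "clock": time; "qpos": joint angles; "qd": joint speeds; "joint_efforts": joint torques, N m; "position": TCP position; "tool_rot": TCP orientation; "force": force on the tool from outside, world axes, zero at the start; "moment": the same for the moment, N m; "grip_width": finger opening in m; "finger_force": force on a finger pad.
Only numpy, scipy, OpenCV 4.12 (cv2) and the standard library are available. Lean on these libraries where they do the work, as an engineer would, in place of code of your own. Each camera call takes 0.05 s, during which the arm holds its last target. There are 200 camera calls.

## Task

The piston of the hand coffee press has come off its stem and is stuck inside the clear tube lying in the wooden cradle. Push it through with the wooden rod, not with the fingers, so that it drops out of the far end into the shallow white dish, then lay the rod back on its wooden rest the way it lay before. Leave the breakfast things around undisturbed.

Things in the scene. Friction and masses are not known exactly. Their poses are not given: they have to be found in the camera images.
- press: Clear plastic tube lying level in an oak cradle; fixed. Origin: on the counter, under the middle of the tube. Its +x axis runs along the tube from the near (open) end to the far end above the dish: the push direction. Tube 120 mm long (x -60 to +60), inside diameter 48 mm, outside 56 mm, axis 95 mm above the counter, open at both ends. The cradle (x -57 to +33, 80 mm wide) is nowhere higher than the tube (top 125 mm).
- tube_near (a point): Centre of the tube's near mouth, where the rod goes in (on the axis, 95 mm up). A springy lip that holds the piston tight hangs up to 5 mm into the bore from its top halfway along, so the rod should run within about 8 mm of the axis
- tube_far (a point): Centre of the tube's far mouth, above the dish's edge
- piston: The stuck piston: dark rubber solid cylinder 44 mm across, 60 mm long, 70 g. Origin at its centre, x along its axis; it lies inside the tube with its near face 20 to 45 mm in from the near mouth. It sits tight: about 3 to 9 N along the tube move it, and it goes loose once its near face has passed the tube's middle; it topples out when its centre passes the far mouth, i.e. when its near face is about 30 mm short of it. Tumbling freely afterwards.
- dish: Shallow white ceramic dish, 160 x 130 mm, 30 mm high, 5 mm walls and floor, long side along x, open on top; fixed, below the tube's far mouth. Origin: centre of its underside
- rod: Oak rod 200 mm long, 120 g: a square handle 60 mm long, 30 x 30 mm, and a round shaft 140 mm long, 20 mm across, in line. Origin: on the axis at the middle of the handle; +x points along the shaft to its tip, 170 mm away. Balances about 20 mm ahead of the origin. It lies level on its rest, axis 45 mm above the counter, handle sides upright; its handle's sides are free for gripping from above
- rod_tip (a point): Centre of the rod's flat tip (shaft end)
- rest: Teak rest for the rod; fixed. Origin on the counter below where the rod's origin lies; +x along the rod towards its tip. A base board 50 mm wide and 10 mm high (x -45 to +155), an 18 mm wide ridge (x -30 to +20, top 30 mm up) that carries the handle, and a fork at x = +125 mm (16 mm thick, seat 35 mm up, two prongs to 47 mm up, 36 mm apart) that carries the shaft
- mug: Bystander: double-walled clear glass mug without handle, 82 mm across, 100 mm tall, on the teak tray. Origin: on its underside
- dripper: Bystander: white plastic cone dripper with a side handle, 112 mm across the top, 80 mm tall, on the teak tray. Origin: on its underside
- jug: Bystander: stainless steel milk jug, 84 mm across with a handle, 105 mm tall, on the teak tray. Origin: on its underside
- canister: Bystander: squat white ceramic canister with a glass cover and wire bail, 100 mm across, 100 mm tall, on the teak tray. Origin: on its underside
- lid: Bystander: hard grey silicone lid, a disc 94 mm across and 14 mm thick with a small knob, on the counter. Origin: on its underside
- cup: Bystander: small white ceramic cup, 64 mm across, 60 mm tall, on the counter. Origin: on its underside
- spoon: Bystander: steel spoon 160 mm long, lying on the counter. Origin: on its underside
Not all that is in view belongs to the job. What is shaped like the dish but purple is not meant.

How it is judged:
By the outcome, as a careful person would: the job done as asked, in the order asked, and still so for the second after the job is handed in, with the robot touching nothing.
It also fails if it takes over 54 s, if anything falls off the work surface, if the arm or the gripper's body presses on something with over 40 N, if the wrist force passes 120 N, or if a joint passes its speed limit or range.

## Working session

There is one attempt and no reset: what is moved stays moved. The work goes in short steps, Python scripts to look and compute and a tool call to move; the robot and the scene stay as the last step left them, time stands still between calls to the robot, and variables do not carry over. Pictures are saved under pics/ and viewed, at most 10 in all, crops included, and the job is handed in when it is done.

Besides the shell and the picture viewer there is one more tool, called after "Call:" as name(argument=value, ...), one argument or row to a line, values as JSON. play_rows: Moves the arm, as the interface text tells. Its arguments: {"type":"object","properties":{"motion":{"type":"array"},"squeeze":{"type":"number"}},"required":["motion"]}

```bash
mkdir -p pics; cat > h.py <<'E'
import numpy as np, cv2
from workcell import observe, viewer, bot
def grab(n):
    c=viewer.camera_info(n); p,d=viewer.grab_frame(n); np.savez(f'{n}.npz',p=p,d=d,**c); return p,d,c
def load(n): 
    z=np.load(f'{n}.npz'); return z['p'],z['d'],z
def cloud(d,c):
    v,u=np.mgrid[:400,:640]; K=np.array([[c['fx'],0,c['cx']],[0,c['fy'],c['cy']],[0,0,1.]])
    r=cv2.undistortPoints(np.stack([u,v],-1).reshape(-1,1,2).astype(float),K,np.array([float(c['k1']),0,0,0])).reshape(400,640,2)
    P=np.dstack([r[...,0]*d,r[...,1]*d,d]); return (P-c['t'])@c['R']
E
python3 - <<'E'
from h import *
s=observe();print({k:np.round(v,3) for k,v in s.items()})
for n in("scene","side","wrist"):
    p,d,c=grab(n); cv2.imwrite(f'pics/{n}0.png',p[...,::-1]); print(n,np.round(-c['R'].T@c['t'],3),np.round(c['R'],2).tolist(),c['fx'],c['k1'])
E
```

```text
{'clock': np.float64(0.0), 'qpos': array([-1.34 ,  0.522, -0.036,  1.6  ,  0.021,  1.021, -0.113]), 'qd': array([ 0.   , -0.001, -0.001,  0.001, -0.   ,  0.001,  0.002]), 'joint_efforts': array([-0.0000e+00, -9.2707e+01,  1.9800e+00, -3.6995e+01,  1.8000e-02,
        8.0000e-03, -0.0000e+00]), 'position': array([0.185, 0.597, 0.231]), 'tool_rot': array([-3.14 ,  0.   ,  2.841]), 'force': array([-0.523,  0.384, -0.366]), 'moment': array([ 0.006,  0.034, -0.009]), 'finger_force': np.float64(0.0), 'grip_width': np.float64(0.085)}
scene [ 1.121 -0.227  1.137] [[0.43, 0.9, 0.0], [0.75, -0.36, -0.55], [-0.5, 0.24, -0.83]] 424.7870378884283 -0.016334498134580405
side [ 0.372 -1.178  0.996] [[1.0, -0.09, 0.01], [-0.04, -0.59, -0.81], [0.08, 0.81, -0.59]] 520.8934756022664 -0.0729685499770914
wrist [0.113 0.618 0.373] [[0.3, 0.96, -0.0], [0.91, -0.28, 0.29], [0.28, -0.09, -0.96]] 291.28926889196424 -0.04034123901599343
```

View pics/scene0.png

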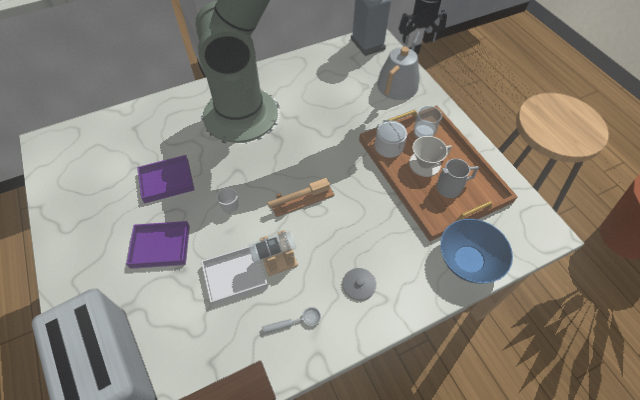

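View pics/side0.png

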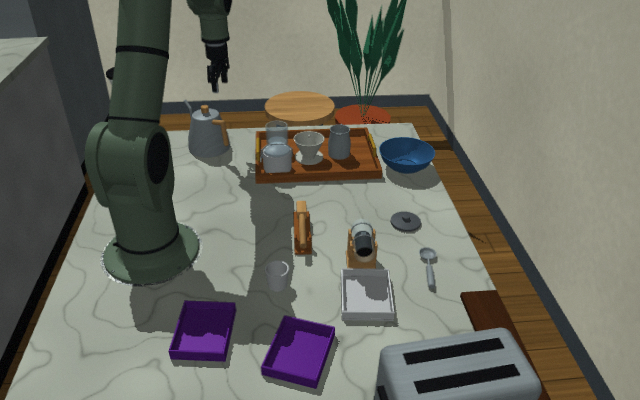

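Scene view: the rod on its rest is near (300,195) with its handle at the upper right. The tube and cradle are near (273,250) and the white dish near (235,275). The two purple trays at (165,178) and (158,244) are dish-shaped decoys. The white one at (235,275) lies under the tube's far mouth, so it is the one meant. I'll confirm this in a crop and measure.

```bash
python3 - <<'E'
from h import *
p,d,c=load('scene'); q,e,f=load('side')
a=cv2.resize(p[170:310,195:345],None,fx=3.9,fy=3.9,interpolation=2)[:546,:400*2]
cv2.imwrite('pics/crop1.png',a[...,::-1])
a=cv2.resize(q[190:330,285:405],None,fx=4,fy=4,interpolation=2); cv2.imwrite('pics/crop2.png',a[...,::-1])
for n,(p,d,c) in dict(scene=(p,d,c),side=(q,e,f)).items():
    X=cloud(d,c); print(n)
    def pr(u,v): print((u,v),np.round(X[v,u],3))
    for uv in ([(300,192),(320,184),(275,203),(273,247),(290,240),(258,250),(235,275)] if n=='scene' else [(303,207),(303,235),(362,228),(363,243),(368,290)]): pr(*uv)
    # rod top points
    m=(X[...,2]>.04)&(X[...,2]<.07)&(d>0)
    r0=X[192,300] if n=='scene' else X[220,303]
    m&=np.hypot(X[...,0]-r0[0],X[...,1]-r0[1])<.15
    h=m&(X[...,2]>.056); P=X[h]; print('handle n',len(P),P.min(0),P.max(0))
    if len(P)>5:
        rr=cv2.minAreaRect(P[:,:2].astype(np.float32)); print(rr)
    P=X[m]; print('all',cv2.minAreaRect(P[:,:2].astype(np.float32)))
E
```

```text
scene
(300, 192) [0.446 0.043 0.057]
(320, 184) [0.448 0.11  0.06 ]
(275, 203) [ 0.445 -0.04   0.05 ]
(273, 247) [ 0.614 -0.111  0.12 ]
(290, 240) [ 0.615 -0.062  0.12 ]
(258, 250) [ 0.605 -0.15   0.12 ]
(235, 275) [ 0.593 -0.229  0.007]
handle n 198 [ 0.43096047 -0.05960038  0.05602164] [0.46200068 0.13845501 0.06690905]
((0.44549378752708435, 0.03930484503507614), (0.1980408877134323, 0.030517132952809334), 88.97981262207031)
all ((0.448229044675827, 0.038150809705257416), (0.19879315793514252, 0.04877466708421707), 84.91011047363281)
side
(303, 207) [0.449 0.1   0.058]
(303, 235) [ 0.44  -0.027  0.051]
(362, 228) [ 0.596 -0.095  0.122]
(363, 243) [ 0.588 -0.158  0.123]
(368, 290) [ 0.602 -0.207 -0.001]
handle n 99 [ 0.42772578 -0.05988765  0.05608512] [0.45697122 0.13442518 0.0654033 ]
((0.4367092251777649, 0.037186719477176666), (0.1938662976026535, 0.027801569551229477), 86.13513946533203)
all ((0.44211316108703613, 0.034383684396743774), (0.20470143854618073, 0.045971229672431946), 85.65579223632812)
```

View pics/crop1.png

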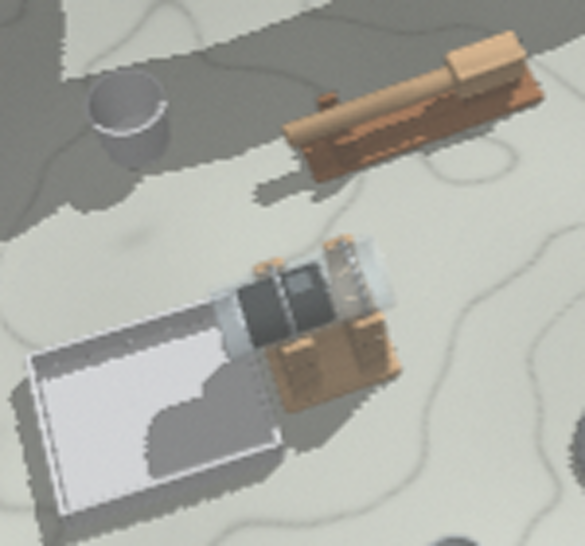

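View pics/crop2.png

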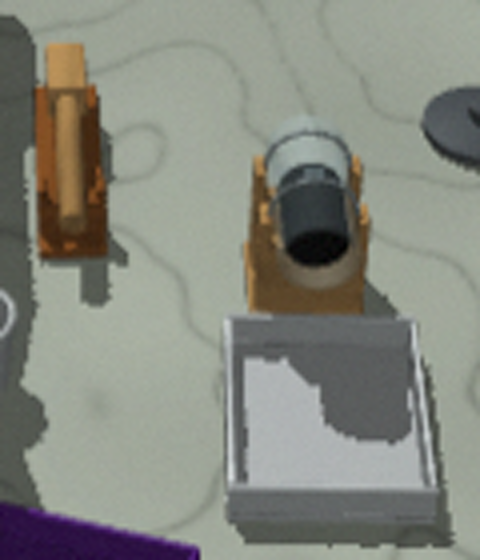

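The white dish, the tube over its edge, the dark piston inside and the rod with its handle towards +y are all confirmed. Next I'll fit the axes.

```bash
cat >> h.py <<'E'
def fit(P): # x as function of y
    b=np.polyfit(P[:,1],P[:,0],1); r=P[:,0]-np.polyval(b,P[:,1]); return np.round(b,4),np.round(r.std(),4),np.round(np.percentile(P[:,1],[0,2,98,100]),3)
E
python3 - <<'E'
from h import *
for n in('scene','side'):
    p,d,c=load(n); X=cloud(d,c); x,y,z=X[...,0],X[...,1],X[...,2]
    def box(a,b,e,f,g,h): return X[(x>a)&(x<b)&(y>e)&(y<f)&(z>g)&(z<h)]
    P=box(.4,.5,-.1,.2,.05,.07); print(n,'rod',len(P),fit(P))
    P=box(.4,.5,.085,.16,.054,.07); print('handle',len(P),fit(P),cv2.minAreaRect(P[:,:2].astype(np.float32)))
    P=box(.53,.68,-.2,.02,.117,.14); print('tube',len(P),fit(P),P[:,2].max())
    P=box(.53,.68,-.2,.02,.1,.14); print('tube2',len(P),fit(P),cv2.minAreaRect(P[:,:2].astype(np.float32)))
    P=box(.48,.72,-.36,-.1,.022,.035); print('dish',len(P),cv2.minAreaRect(P[:,:2].astype(np.float32)))
    P=box(.53,.68,-.2,.03,.02,.09); print('cradle',len(P),P.min(0),P.max(0))
E
```

```text
scene rod 392 (array([0.0385, 0.4442]), np.float64(0.0075), array([-0.062, -0.056,  0.135,  0.138]))
handle 146 (array([0.0115, 0.4467]), np.float64(0.0088), array([0.086, 0.086, 0.137, 0.138])) ((0.44661596417427063, 0.11191399395465851), (0.05293856933712959, 0.030484216287732124), 89.46281433105469)
tube 511 (array([0.0661, 0.6083]), np.float64(0.0101), array([-0.169, -0.166, -0.052, -0.048])) 0.1288441989625558
tube2 845 (array([0.0634, 0.6137]), np.float64(0.0142), array([-0.17 , -0.167, -0.052, -0.048])) ((0.6049191951751709, -0.10883653163909912), (0.11987800896167755, 0.06319139897823334), 86.5867691040039)
dish 453 ((0.5900961756706238, -0.2453395575284958), (0.27546006441116333, 0.15260723233222961), 73.3292007446289)
cradle 348 [ 0.53219795 -0.19990761  0.02010862] [ 0.66663518 -0.05179994  0.08996489]
side rod 255 (array([0.0292, 0.439 ]), np.float64(0.0068), array([-0.067, -0.061,  0.131,  0.136]))
handle 88 (array([-0.0046,  0.4426]), np.float64(0.0084), array([0.086, 0.087, 0.132, 0.134])) ((0.4416038990020752, 0.10963878035545349), (0.04863189160823822, 0.027801569551229477), 86.13513946533203)
tube 316 (array([0.0692, 0.6032]), np.float64(0.009), array([-0.176, -0.171, -0.054, -0.051])) 0.12622695771045836
tube2 598 (array([0.0539, 0.6   ]), np.float64(0.0156), array([-0.176, -0.172, -0.054, -0.05 ])) ((0.5960772037506104, -0.11331414431333542), (0.12455754727125168, 0.05918554961681366), 85.35042572021484)
dish 584 ((0.5857579112052917, -0.25261810421943665), (0.2521899342536926, 0.15218156576156616), 74.98999786376953)
cradle 677 [ 0.53022087 -0.19912241  0.02001725] [ 0.66257607 -0.06260643  0.08994082]
```

```bash
cat >> h.py <<'E'
from scipy.spatial.transform import Rotation as Ro
def go(x,y,z,yaw):
    s=observe(); T=Ro.from_euler('xyz',s['tool_rot']); G=Ro.from_euler('xyz',[np.pi,0,yaw])
    print('t',round(float(s['clock']),2),'pos',np.round(s['position'],4),np.round(s['tool_rot'],4),'F',np.round(s['force'],1),'g',np.round(s['grip_width'],4),s['finger_force'].round(1))
    print('cm',np.round(T.inv().apply(np.array([x,y,z])-s['position'])*100,2),'rot',np.round((T.inv()*G).as_rotvec(),4))
E
echo
```

Call:
play_rows(
  motion=[
    [-3.5,-3.5,0,0,0,0.12,1],
    [-7,-7,0,0,0,0.24,1],
    [-10.5,-10.5,0,0,0,0.36,1],
    [-14,-14,0,0,0,0.48,1],
    [-17.5,-17.5,0,0,0,0.6,1],
  ],
)

```text
clock: 0.65
position: [0.301, 0.376, 0.2313]
tool_rot: [3.142, -0.0, 2.236]
force: [1.7, 0.6, 0.9]
grip_width: 0.0857
finger_force: 0.0
```

```bash
python3 -c "
from h import *
go(.445,.107,.2,1.537)"
```

```text
Traceback (most recent call last):
  File "h.py", line 16, in go
    print('t',round(float(s['clock']),2),'pos',np.round(s['position'],4),np.round(s['tool_rot'],4),'F',np.round(s['force'],1),'g',np.round(s['grip_width'],4),s['finger_force'].round(1))
                                                                                                                                                              ^^^^^^^^^^^^^^^^^^^^^^^
AttributeError: 'float' object has no attribute 'round'
```

```bash
sed -i "s/s\['finger_force'\].round(1)/round(float(s['finger_force']),1)/" h.py; python3 -c "
from h import *
go(.445,.107,.2,1.537)"
```

```text
t 0.65 pos [0.301  0.376  0.2313] [ 3.1415e+00 -2.0000e-04  2.2359e+00] F [1.7 0.6 0.9] g 0.0857 0.0
cm [-30.05  -5.27   3.12] rot [-0.000e+00 -2.000e-04  6.989e-01]
```

Call:
play_rows(
  motion=[
    [-4.5,-0.8,0.4,0,0,0.12,1],
    [-9,-1.6,0.9,0,0,0.24,1],
    [-13.5,-2.4,1.3,0,0,0.36,1],
    [-18,-3.2,1.8,0,0,0.48,1],
    [-22.5,-4,2.3,0,0,0.6,1],
  ],
)

```text
clock: 1.15
position: [0.4093, 0.1751, 0.2083]
tool_rot: [3.141, -0.0, 1.636]
force: [1.9, 0.6, -1.1]
grip_width: 0.0853
finger_force: 0.0
```

```bash
python3 -c "
from h import *
go(.445,.107,.2,1.537)"
```

```text
t 1.15 pos [0.4093 0.1751 0.2083] [ 3.1412e+00 -3.0000e-04  1.6361e+00] F [ 1.9  0.6 -1.1] g 0.0853 0.0
cm [-7.02  3.11  0.83] rot [ 0.0003 -0.0003  0.0991]
```

Call:
play_rows(
  motion=[
    [-3,1.5,0.4,0,0,0.05,1],
    [-6,2.8,0.8,0,0,0.1,1],
    [-7,3.1,0.8,0,0,0.1,1],
    [-7,3.1,0.8,0,0,0.1,1],
    [-7,3.1,0.8,0,0,0.1,1],
  ],
)

```text
clock: 1.65
position: [0.4443, 0.1098, 0.2003]
tool_rot: [-3.141, -0.0, 1.542]
force: [-0.0, 0.5, 0.3]
grip_width: 0.0855
finger_force: 0.0
```

```bash
python3 - <<'E'
from h import *
p,d,c=grab('wrist'); cv2.imwrite('pics/w1.png',p[...,::-1]); go(.445,.107,.2,1.537)
X=cloud(d,c); x,y,z=X[...,0],X[...,1],X[...,2]
def box(a,b,e,f,g,h): return X[(x>a)&(x<b)&(y>e)&(y<f)&(z>g)&(z<h)&(d>0.05)]
P=box(.4,.5,.085,.16,.05,.07); print('handle',len(P),fit(P),cv2.minAreaRect(P[:,:2].astype(np.float32)),np.median(P[:,2]))
P=box(.4,.5,-.1,.07,.047,.062); print('shaft',len(P),fit(P),cv2.minAreaRect(P[:,:2].astype(np.float32)))
P=box(.53,.68,-.2,.02,.1,.14); print('tube2',len(P)); 
if len(P)>20: print(fit(P),cv2.minAreaRect(P[:,:2].astype(np.float32)))
E
```

```text
t 1.7 pos [0.4443 0.1102 0.2003] [-3.1414e+00 -4.0000e-04  1.5425e+00] F [ 0.  -0.  -0.2] g 0.0853 0.0
cm [-0.31  0.08  0.03] rot [-0.0002 -0.0004  0.0055]
handle 1493 (array([0.0176, 0.4411]), np.float64(0.0086), array([0.085, 0.086, 0.136, 0.136])) ((0.4428669810295105, 0.11033254116773605), (0.051103852689266205, 0.029845701530575752), 88.87055969238281) 0.05967096443835132
shaft 1720 (array([0.0293, 0.4394]), np.float64(0.0062), array([-0.065, -0.06 ,  0.068,  0.07 ])) ((0.4398716986179352, 0.002629712224006653), (0.13540615141391754, 0.04734226316213608), 86.92233276367188)
tube2 1008
(array([0.0222, 0.6008]), np.float64(0.0089), array([-0.127, -0.108, -0.057, -0.054])) ((0.6009607315063477, -0.09156061708927155), (0.039967671036720276, 0.07591810822486877), 5.642944812774658)
```

View pics/w1.png

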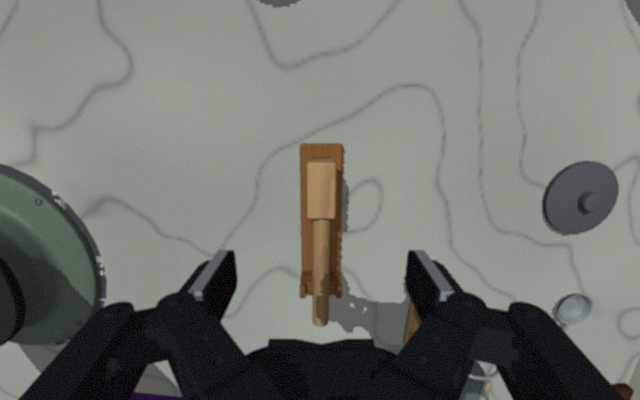

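The wrist view shows the rod handle centred at (321,190) and the shaft running down to (320,325), both aligned with the tool. I'll go down and grip.

Call:
play_rows(
  motion=[
    [-0.2,-0.1,4.5,0,0,0,1],
    [-0.4,-0.1,9,0,0,0,1],
    [-0.4,-0.1,13,0,0,0,1],
    [-0.4,-0.1,16,0,0,0,1],
    [-0.4,-0.1,17.2,0,0,0,1],
  ],
)

```text
clock: 2.2
position: [0.4421, 0.1059, 0.0261]
tool_rot: [-3.138, 0.001, 1.543]
force: [0.3, -0.4, 1.0]
grip_width: 0.0856
finger_force: 0.0
```

Call:
play_rows(
  motion=[
    [0,0,0,0,0,0,-0.1],
    [0,0,0,0,0,0,-0.5],
    [0,0,0,0,0,0,-1],
    [0,0,0,0,0,0,-1],
    [0,0,0,0,0,0,-1],
  ],
  squeeze=70,
)

```text
clock: 2.7
position: [0.4442, 0.1055, 0.0297]
tool_rot: [3.14, -0.001, 1.541]
force: [-2.8, 0.1, 20.3]
grip_width: 0.0291
finger_force: 68.0
```

Call:
play_rows(
  motion=[
    [0,0,0,0,0,0,-1],
    [0,0,0,0,0,0,-1],
    [0,0,0,0,0,0,-1],
    [0,0,0,0,0,0,-1],
    [0,0,0,0,0,0,-1],
  ],
)

```text
clock: 3.2
position: [0.4442, 0.1056, 0.0296]
tool_rot: [3.14, -0.001, 1.541]
force: [-3.2, 0.1, 20.0]
grip_width: 0.0286
finger_force: 67.9
```

```bash
python3 -c "
from h import *
go(.443,.106,.148,1.505)"
```

```text
t 3.2 pos [0.4442 0.1056 0.0296] [ 3.1398e+00 -1.2000e-03  1.5409e+00] F [-3.2  0.1 20. ] g 0.0286 67.9
cm [  0.05  -0.1  -11.84] rot [ 0.0018 -0.0012  0.0359]
```

Call:
play_rows(
  motion=[
    [0,0,-0.8,0,0,0,-1],
    [0,0,-3,0,0,0,-1],
    [0,0,-6,0,0,0,-1],
    [0.5,0,-9,0,0,0,-1],
    [2,1,-12,0,0,0,-1],
  ],
)

```text
clock: 3.7
position: [0.4532, 0.1239, 0.1503]
tool_rot: [-3.141, 0.0, 1.539]
force: [0.6, 0.1, -2.4]
grip_width: 0.0291
finger_force: 69.4
```

```bash
python3 -c "
from h import *
go(.616,.16,.15,1.505)"
```

```text
t 3.7 pos [0.4532 0.1239 0.1503] [-3.1411e+00  1.0000e-04  1.5391e+00] F [ 0.6  0.1 -2.4] g 0.0291 69.4
cm [ 4.13 16.16  0.02] rot [-0.0005  0.0001  0.0341]
```

Call:
play_rows(
  motion=[
    [1,3,0,0,0,0.01,-1],
    [2,6.5,0,0,0,0.02,-1],
    [3,10,0,0,0,0.03,-1],
    [4,13.5,0,0,0,0.034,-1],
    [4.1,16.1,0,0,0,0.034,-1],
  ],
)

```text
clock: 4.2
position: [0.6179, 0.1624, 0.1491]
tool_rot: [3.141, -0.001, 1.508]
force: [-0.7, 0.6, -1.3]
grip_width: 0.0291
finger_force: 69.4
```

Call:
play_rows(
  motion=[
    [0,0,2.5,0,0,0,-1],
    [0,0,5,0,0,0,-1],
    [0,0,7,0,0,0,-1],
    [0,0,7,0,0,0,-1],
    [0,0,7,0,0,0,-1],
  ],
)

```text
clock: 4.7
position: [0.6165, 0.1609, 0.0793]
tool_rot: [3.141, 0.0, 1.507]
force: [0.0, 0.3, -1.5]
grip_width: 0.0291
finger_force: 69.4
```

```bash
python3 - <<'E'
from h import *
go(.616,.16,.08,1.505)
for n,b in(('scene',(205,190,190,110)),('side',(315,160,100,110))):
    p,d,c=grab(n); X=cloud(d,c); x,y,z=X[...,0],X[...,1],X[...,2]
    def box(a,b,e,f,g,h): return X[(x>a)&(x<b)&(y>e)&(y<f)&(z>g)&(z<h)&(d>0.05)]
    P=box(.55,.66,-.03,.12,.08,.13); print(n,'shaft',len(P),fit(P),np.percentile(P[:,2],[2,50,98,100]))
    P=box(.57,.65,-.03,.12,.1,.13); print('shaft top',len(P),fit(P))
    P=box(.53,.68,-.2,-.035,.117,.14); print('tube',len(P),fit(P),P[:,2].max())
    for lo in(-.17,-.12,-.08):
        Q=box(.53,.68,lo,lo+.03,.1,.14); print(lo,np.percentile(Q[:,0],[1,50,99]).round(4))
    u,v,w,h=b; k=4; a=cv2.resize(p[v:v+h,u:u+w],None,fx=k,fy=k,interpolation=2); cv2.imwrite(f'pics/pre_{n}.png',a[...,::-1])
E
```

```text
t 4.7 pos [0.6165 0.1609 0.0793] [3.1412e+00 1.0000e-04 1.5067e+00] F [ 0.   0.3 -1.5] g 0.0291 69.4
cm [-0.09 -0.04 -0.07] rot [0.0004 0.0001 0.0017]
scene shaft 323 (array([0.067 , 0.6098]), np.float64(0.0054), array([-0.007, -0.005,  0.118,  0.119])) [0.09228371 0.10261067 0.10711204 0.10890329]
shaft top 242 (array([0.067 , 0.6085]), np.float64(0.005), array([-0.007, -0.004,  0.119,  0.119]))
tube 524 (array([0.0676, 0.6082]), np.float64(0.0103), array([-0.169, -0.166, -0.052, -0.048])) 0.12823500375431282
-0.17 [0.5747 0.6066 0.6235]
-0.12 [0.5768 0.6095 0.628 ]
-0.08 [0.579  0.6108 0.6312]
side shaft 196 (array([0.0564, 0.6036]), np.float64(0.0056), array([-0.013, -0.011,  0.118,  0.12 ])) [0.08956986 0.10091261 0.10636871 0.10703893]
shaft top 120 (array([0.0571, 0.604 ]), np.float64(0.0045), array([-0.012, -0.009,  0.118,  0.12 ]))
tube 314 (array([0.0645, 0.6032]), np.float64(0.0091), array([-0.176, -0.171, -0.055, -0.051])) 0.12687545410358095
-0.17 [0.5667 0.5899 0.6182]
-0.12 [0.571  0.5938 0.6211]
-0.08 [0.5703 0.5963 0.6274]
```

View pics/pre_scene.png

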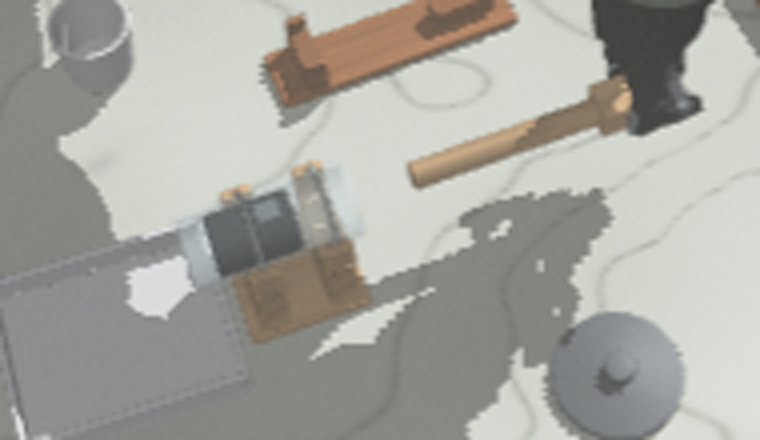

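View pics/pre_side.png

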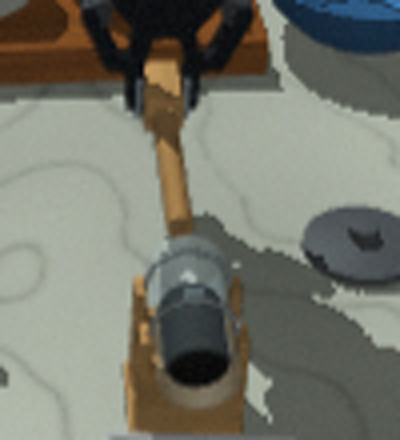

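The rod is level with the tube and in line to within about 1 mm, and its tip is about 42 mm short of the mouth. I'll push in now.

Call:
play_rows(
  motion=[
    [-1.2,0,0,0,0,0,-1],
    [-2.4,0,0,0,0,0,-1],
    [-3.6,0,0,0,0,0,-1],
    [-4.8,0,0,0,0,0,-1],
    [-5.8,0,0,0,0,0,-1],
  ],
)

```text
clock: 5.3
position: [0.6125, 0.1013, 0.0784]
tool_rot: [3.142, 0.0, 1.506]
force: [-1.3, 0.3, -0.2]
grip_width: 0.0288
finger_force: 69.4
```

Call:
play_rows(
  motion=[
    [-0.6,0,0,0,0,0,-1],
    [-1.2,0,0,0,0,0,-1],
    [-1.8,0,0,0,0,0,-1],
    [-2.4,0,0,0,0,0,-1],
    [-3,0,0,0,0,0,-1],
  ],
)

```text
clock: 5.8
position: [0.6106, 0.0731, 0.0783]
tool_rot: [-3.142, -0.0, 1.507]
force: [-0.3, 4.3, -0.3]
grip_width: 0.0287
finger_force: 69.4
```

```bash
python3 -c "
from h import *
go(.598+.067*.135,.024,.0797,1.505)"
```

```text
t 5.8 pos [0.6106 0.0731 0.0783] [-3.1415e+00 -4.0000e-04  1.5071e+00] F [-0.3  4.3 -0.3] g 0.0287 69.4
cm [-4.92 -0.04 -0.14] rot [-0.0001 -0.0004  0.0021]
```

Call:
play_rows(
  motion=[
    [-0.6,0,-0.1,0,0,0,-1],
    [-1.2,0,-0.1,0,0,0,-1],
    [-1.8,0,-0.1,0,0,0,-1],
    [-2.4,0,-0.1,0,0,0,-1],
    [-3,0,-0.1,0,0,0,-1],
  ],
)

```text
clock: 6.3
position: [0.6087, 0.0422, 0.0793]
tool_rot: [3.142, 0.001, 1.507]
force: [-0.7, 0.3, -1.4]
grip_width: 0.0292
finger_force: 69.3
```

Call:
play_rows(
  motion=[
    [-0.5,0,0,0,0,0,-1],
    [-1,0,0,0,0,0,-1],
    [-1.4,0,0,0,0,0,-1],
    [-1.7,0,0,0,0,0,-1],
    [-2,0,0,0,0,0,-1],
  ],
)

```text
clock: 6.8
position: [0.6075, 0.023, 0.0794]
tool_rot: [3.142, -0.0, 1.507]
force: [1.1, 1.2, -0.7]
grip_width: 0.0291
finger_force: 69.4
```

```bash
python3 - <<'E'
from h import *
go(.598+.067*.135,.024,.0797,1.505)
p,d,c=grab('side'); q,_,_=grab('scene')
a=cv2.resize(p[190:340,305:425],None,fx=3,fy=3); b=cv2.resize(q[215:315,190:320],None,fx=3,fy=3)
im=np.zeros((450,750,3),np.uint8); im[:,:360]=a; im[:300,360:]=b; cv2.imwrite('pics/push.png',im[...,::-1])
E
```

```text
t 6.8 pos [0.6075 0.023  0.0794] [ 3.1415 -0.      1.5068] F [ 1.1  1.2 -0.7] g 0.0291 69.4
cm [ 0.09 -0.05 -0.03] rot [ 0.0001 -0.      0.0018]
```

View pics/push.png

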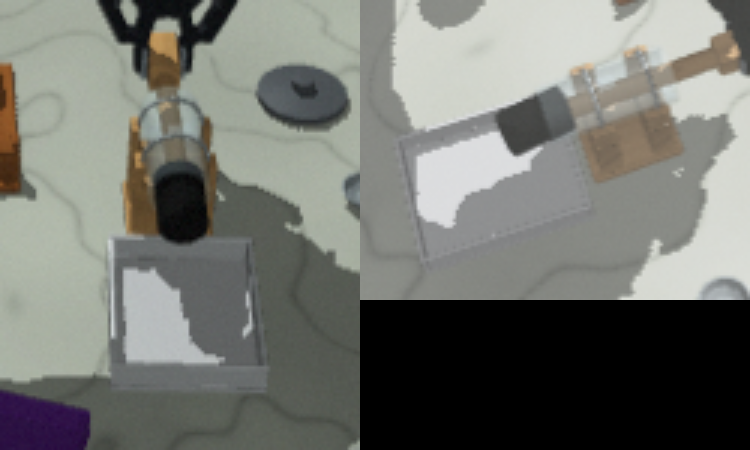

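The piston sticks about halfway out of the far mouth, above the dish (scene panel near (535,120)), and has not dropped yet. I'll push a little further.

Call:
play_rows(
  motion=[
    [-0.4,0,0,0,0,0,-1],
    [-0.8,0,0,0,0,0,-1],
    [-1.2,0,0,0,0,0,-1],
    [-1.4,0,0,0,0,0,-1],
    [-1.4,0,0,0,0,0,-1],
  ],
)

```text
clock: 7.4
position: [0.6065, 0.0087, 0.0793]
tool_rot: [-3.142, 0.0, 1.506]
force: [-0.0, 0.3, -0.7]
grip_width: 0.029
finger_force: 69.4
```

```bash
python3 - <<'E'
from h import *
go(.616,.16,.0797,1.505)
for n in('scene','side'):
    p,d,c=grab(n); X=cloud(d,c); x,y,z=X[...,0],X[...,1],X[...,2]
    m=(p.max(-1)<75)&(x>.5)&(x<.7)&(y>-.36)&(y<-.05)&(z>.008)&(z<.14)
    P=X[m]; print(n,len(P),np.percentile(P,[2,50,98],axis=0).round(3))
E
```

```text
t 7.4 pos [0.6065 0.0087 0.0793] [-3.1416e+00  2.0000e-04  1.5062e+00] F [-0.   0.3 -0.7] g 0.029 69.4
cm [15.16 -0.03 -0.04] rot [-0.      0.0002  0.0012]
scene 266 [[ 0.576 -0.218  0.018]
 [ 0.603 -0.199  0.064]
 [ 0.614 -0.181  0.07 ]]
side 432 [[ 0.569 -0.226  0.011]
 [ 0.588 -0.216  0.05 ]
 [ 0.649 -0.139  0.067]]
```

The piston has dropped and stands in the dish, with nothing above about 0.07 m. I'll retract along the axis.

Call:
play_rows(
  motion=[
    [1.5,0,0,0,0,0,-1],
    [4,0,0,0,0,0,-1],
    [7,0,0,0,0,0,-1],
    [10,0,0,0,0,0,-1],
    [12.5,0,0,0,0,0,-1],
  ],
)

```text
clock: 8.0
position: [0.6143, 0.1373, 0.0793]
tool_rot: [-3.142, -0.001, 1.508]
force: [0.4, -0.7, -1.4]
grip_width: 0.0288
finger_force: 69.4
```

Call:
play_rows(
  motion=[
    [1.5,0,0,0,0,0,-1],
    [2.7,0,0,0,0,0,-1],
    [2.7,0,-3,0,0,0,-1],
    [2.7,0,-6,0,0,0,-1],
    [2.7,0,-7,0,0,0,-1],
  ],
)

```text
clock: 8.5
position: [0.6175, 0.1605, 0.1521]
tool_rot: [3.138, -0.001, 1.506]
force: [0.4, -0.5, -0.9]
grip_width: 0.0291
finger_force: 69.4
```

```bash
python3 - <<'E'
from h import *
go(.4442,.1056,.15,1.541)
E
```

```text
t 8.5 pos [0.6175 0.1605 0.1521] [ 3.1384e+00 -9.0000e-04  1.5057e+00] F [ 0.4 -0.5 -0.9] g 0.0291 69.4
cm [ -6.61 -16.94   0.15] rot [ 0.0032 -0.0008 -0.0353]
```

Call:
play_rows(
  motion=[
    [-1,-4,0,0,0,-0.01,-1],
    [-2.5,-8,0,0,0,-0.02,-1],
    [-4,-12,0,0,0,-0.03,-1],
    [-5.5,-15,0,0,0,-0.035,-1],
    [-6.6,-16.9,0,0,0,-0.035,-1],
  ],
)

```text
clock: 9.0
position: [0.441, 0.1047, 0.1491]
tool_rot: [-3.14, 0.0, 1.541]
force: [0.0, -0.4, -1.1]
grip_width: 0.0291
finger_force: 69.7
```

Call:
play_rows(
  motion=[
    [0,0,0,0,0,0,-1],
    [0,0,0,0,0,0,-1],
    [0,0,0,0,0,0,-1],
    [0,0,0,0,0,0,-1],
    [0,0,0,0,0,0,-1],
  ],
)

```text
clock: 9.5
position: [0.4437, 0.1059, 0.1491]
tool_rot: [-3.142, 0.0, 1.542]
force: [0.0, -0.0, -0.6]
grip_width: 0.029
finger_force: 69.7
```

```bash
python3 - <<'E'
from h import *
go(.4442,.1056,.0305,1.541)
E
```

```text
t 9.5 pos [0.4437 0.1059 0.1491] [-3.1415e+00  3.0000e-04  1.5417e+00] F [ 0.  -0.  -0.6] g 0.029 69.7
cm [-0.03  0.05 11.86] rot [-0.0001  0.0003  0.0007]
```

Call:
play_rows(
  motion=[
    [0,0.05,3,0,0,0,-1],
    [0,0.05,6,0,0,0,-1],
    [0,0.05,9,0,0,0,-1],
    [0,0.05,10.5,0,0,0,-1],
    [0,0.05,11,0,0,0,-1],
  ],
)

```text
clock: 10.0
position: [0.4434, 0.1055, 0.0378]
tool_rot: [-3.139, 0.001, 1.542]
force: [-0.6, 0.2, -0.7]
grip_width: 0.0285
finger_force: 69.8
```

Call:
play_rows(
  motion=[
    [0,0,0.2,0,0,0,-1],
    [0,0,0.5,0,0,0,-1],
    [0,0,0.8,0,0,0,-1],
    [0,0,0.9,0,0,0,-1],
    [0,0,0.9,0,0,0,-1],
  ],
)

```text
clock: 10.5
position: [0.444, 0.1059, 0.0305]
tool_rot: [3.141, -0.0, 1.542]
force: [0.4, 0.0, -1.5]
grip_width: 0.0291
finger_force: 69.8
```

```bash
python3 - <<'E'
from h import *
go(.4442,.1056,.0296,1.541)
E
```

```text
t 10.5 pos [0.444  0.1059 0.0305] [ 3.1412e+00 -1.0000e-04  1.5418e+00] F [ 0.4  0.  -1.5] g 0.0291 69.8
cm [-0.03  0.02  0.09] rot [ 0.0004 -0.0001  0.0008]
```

Call:
play_rows(
  motion=[
    [0,0,0.05,0,0,0,-1],
    [0,0,0.1,0,0,0,-1],
    [0,0,0.15,0,0,0,-1],
    [0,0,0.15,0,0,0,-1],
    [0,0,0.15,0,0,0,-1],
  ],
  squeeze=25,
)

```text
clock: 11.0
position: [0.444, 0.1059, 0.0296]
tool_rot: [3.141, -0.001, 1.542]
force: [-5.1, -0.7, 26.7]
grip_width: 0.0288
finger_force: 73.5
```

Call:
play_rows(
  motion=[
    [0,0,0,0,0,0,-0.2],
    [0,0,0,0,0,0,0],
    [0,0,0,0,0,0,0.5],
    [0,0,0,0,0,0,0.8],
    [0,0,0,0,0,0,0.8],
  ],
)

```text
clock: 11.5
position: [0.4439, 0.1058, 0.0288]
tool_rot: [-3.142, 0.0, 1.542]
force: [-0.6, -0.4, -0.9]
grip_width: 0.0767
finger_force: 0.0
```

Call:
play_rows(
  motion=[
    [0,0,-1,0,0,0,0.8],
    [0,0,-4,0,0,0,0.8],
    [0,0,-8,0,0,0,0.8],
    [0,0,-12,0,0,0,0.8],
    [0,0,-16,0,0,0,0.8],
  ],
)

```text
clock: 12.0
position: [0.4435, 0.1055, 0.191]
tool_rot: [-3.141, 0.0, 1.541]
force: [1.0, 1.7, -0.5]
grip_width: 0.0767
finger_force: 0.0
```

Call:
play_rows(
  motion=[
    [0,0,-1,0,0,0,0.8],
    [0,0,-1,0,0,0,0.8],
    [0,0,-1,0,0,0,0.8],
    [0,0,-1,0,0,0,0.8],
    [0,0,-1,0,0,0,0.8],
  ],
)

```text
clock: 12.5
position: [0.4435, 0.1056, 0.1979]
tool_rot: [-3.14, 0.001, 1.542]
force: [-0.9, -0.2, -0.0]
grip_width: 0.077
finger_force: 0.0
```

```bash
python3 - <<'E'
from h import *
go(.4442,.1056,.2,1.541)
p,d,c=grab('wrist'); X=cloud(d,c); x,y,z=X[...,0],X[...,1],X[...,2]
def box(a,b,e,f,g,h): return X[(x>a)&(x<b)&(y>e)&(y<f)&(z>g)&(z<h)&(d>0.05)]
P=box(.4,.5,.085,.16,.05,.07); print('handle',len(P),fit(P),cv2.minAreaRect(P[:,:2].astype(np.float32)),np.median(P[:,2]))
P=box(.4,.5,-.1,.07,.047,.062); print('shaft',len(P),fit(P),np.percentile(P[:,2],98))
q,_,_=grab('scene');s,_,_=grab('side')
im=np.zeros((500,800,3),np.uint8); im[:250,:400]=cv2.resize(p,(400,250)); im[250:,:400]=cv2.resize(q,(400,250)); im[:480,400:]=cv2.resize(s[170:350,275:425],(400,480)); cv2.imwrite('pics/end.png',im[...,::-1])
E
```

```text
t 12.5 pos [0.4435 0.1056 0.1979] [-3.1400e+00  1.1000e-03  1.5415e+00] F [-0.9 -0.2 -0. ] g 0.077 0.0
cm [ 0.    0.07 -0.21] rot [-0.0016  0.0011  0.0005]
handle 1520 (array([0.034 , 0.4391]), np.float64(0.0085), array([0.085, 0.086, 0.136, 0.137])) ((0.4428800642490387, 0.11056800931692123), (0.051596444100141525, 0.029592502862215042), 88.75344848632812) 0.059747394414718366
shaft 1769 (array([0.0356, 0.439 ]), np.float64(0.0063), array([-0.064, -0.06 ,  0.068,  0.07 ])) 0.05551007276690915
```

View pics/end.png

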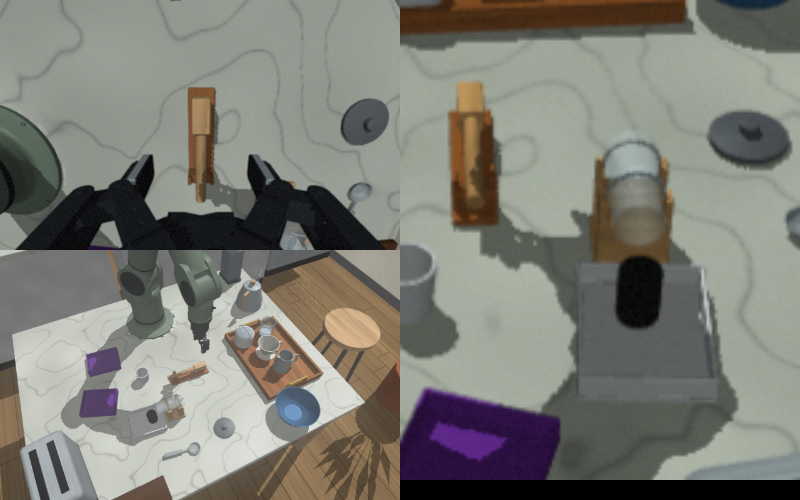

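The piston is standing in the white dish at (640,290), and the tube is empty. The rod is back on its rest at (200,150), with the same fit as before, and the other things are undisturbed.

```bash
python3 -c "
from workcell import bot
print(bot.job_done())"
```

```text
the job is handed in; nothing more can be done
None
```

I pushed the piston out with the rod into the white dish, laid the rod back on its rest as it lay before, left the breakfast things undisturbed, and handed the job in at about 12.7 s; no verdict came back.

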